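Return a captured piece through the flap of the board-game robot's return chute

ROBOT

A 6-joint arm with a two-finger parallel gripper is mounted at the origin on the work surface. World frame = base frame: x ahead of the robot, y to its left, z up, the work surface at z = 0. Lengths are in m, angles in rad, forces in N, time in s.
With the tool pointing down it reaches from about 0.275 to 0.825 m from the base axis. Payload 4.9 kg.
Tool frame: the origin (TCP) lies at the very end of the fingers, on their centre line; the grasp point (between the pads) lies 19 mm behind it; z points along the fingers, y is the line along which they close (so a half turn about z gives the same grasp; the last joint's range is limited). The gripper opens to 85 mm and grips with 20 to 120 N. Pads are 22 mm wide; open, the fingers measure 114 mm over their backs; the gripper's body (76 mm by 85 mm) begins 54 mm behind the grasp point. The pads swing forward as they close: fully open they stand 13 mm farther back than shut.
Start: joints at [-1.238, 0.326, -0.193, 1.052, 0, 1.437], TCP at [0.248, -0.491, 0.208] pointing down, gripper open.
Joint ranges: [-2.65, 2.65], [-0.97, 1.79], [-1.3, 1.35], [-1.93, 2.1], [-1.47, 1.37], [-3.14, 3.14]. Speed limits (rad/s): [2.57, 2.57, 3.14, 3.14, 3.14, 3.14].

INTERFACE

Orientations are given as a unit quaternion [w, x, y, z].
In Python, from station import robot gives the robot as it stands. The module is installed in compiled form; this text tells all that it offers.
- The arm moves only by the tool apply_moves, never from a script. Its argument "plan" is a list of rows, each an object of numbers: "dx", "dy", "dz": the shift along the world's x, y, z in mm; "turn": the turn about the world's z in degrees. In form: [{"dx": .., "dy": .., "dz": .., "turn": ..}, ...]. A call has 1 to 20 rows; each row is the pose to reach, as a shift and turn from the pose commanded when the call began; what a row does not reach only later rows make up. A row lasts 1/10 s, in which the tool goes at most 50 mm and 8.59 degrees, less where a joint would pass 70% of its speed; a pose out of reach is approached as far as the arm can. A call with a gripper value outside its range is refused whole. "jaw" is the opening in per cent of the stroke, from 0 (shut) to 100 (fully open), set as the call begins (left out, the last holds). The fingers move at their own pace and stop on an object; the grip force is fixed at half the most. Time passes only in rows, so rows that repeat a pose let the fingers close. It gives the time, the measured TCP pose, the force, the opening and the grip force at its end, in the units of the state.
- robot.sense(): the state, without advancing time (a new reading comes with each control period).
- robot.grab_frame(name): name is "scene" or "top" or "wrist"; returns a dict with "color" (400x640x3 uint8, red, green, blue), "fx", "fy", "cx", "cy" (pixels), "camera_from_world" (4x4, takes a point from world to camera coordinates). Camera axes: x right, y up, looking along -z (the intrinsics and any distortion apply to the point x, -y, -z); pixel columns grow to the right and rows downward; lengths in m; the calibration is good to about 2 mm. A picture is of the moment at which its call begins. There is no depth.
- robot.sign_off(): hands the job in; it is judged then, once.
Trained networks look in a picture, given as the dict that the camera call returned (one of the last four; its "shot" number tells which), for a name from the list of things; names that differ only in an ending like _2 or _b are one class to them, and where a whole thing is asked for, a point or a joint stands for the part that bears it (a point fixed in the world has none). Each returns a list of dicts, best first, with "conf" (0 to 1); they miss things now and then, are a little off and sometimes report something else, mostly with a low value. They report only what shows in the picture. A call takes as long as a camera call.
- robot.look_for(picture, target): "position" ([x, y, z] in m, in world coordinates, good to about 4 mm: the middle of the surface that is visible of it).
- robot.pinpoint(picture, target): "position" ([x, y, z] in m, in world coordinates, good to about 4 mm: a listed point, or the origin of a listed thing).
The state is a dict: "t": time; "joint_positions": joint angles; "qd": joint speeds; "joint_efforts": joint torques, N m; "tcp_pos": TCP position; "tool_rot": TCP orientation; "wrist_force": force on the tool from outside, world axes, zero at the start; "ft_torque": the same for the moment, N m; "finger_gap": opening from 0.0 (shut) to 1.0 (fully open); "grasp_force": force on a finger pad.
Only numpy, scipy, OpenCV 4.12 (cv2) and the standard library are available. Lean on these libraries where they do the work, as an engineer would, in place of code of your own. Each camera call takes 0.05 s, during which the arm holds its last target. There are 200 camera calls.

TASK

The one piece with a knob on top has been captured. With the fingertips, push it gently across the board, through the hanging flap of the return chute and on until it drops into the hopper behind, then draw the fingers back out so that the flap hangs shut. Keep the piece standing on the board the whole way: do not lift, carry or tip it, and leave the other pieces on the board and the things on the table alone.

Things in the scene. Friction and masses are not known exactly. Their poses are not given: they have to be found in the camera images.
- general: the captured piece, black: round body 44 mm across, 28 mm tall, with a knob on top 20 mm across, 10 mm tall (38 mm in all); the only piece with a knob. Origin at the centre of its underside, z up. 40 to 75 g, loose. It starts at one of three places across the board, 0.13 to 0.18 m before the flap and up to 0.11 m to the side
- general_mid (a point): a point on the axis of the knobbed piece, 14 mm above its underside
- board: fixed cream game board with grid lines and black rim on an orange plate, with an off-white printed return chute and hopper at its far edge. Origin on the table below the flap's hinge pin, mid-chute; x level, from the board through the flap into the hopper; z up. Playing surface: level, z = 70 mm, x = -360 to -20 mm, y = -200 to 200 mm
- mouth (a point): point on the deck under the shut flap, mid-mouth; axes as board. The deck is flush with the board and the mouth is 70 mm wide between two cheeks, 68 mm tall, x = -11 to 31 mm from here. Flared guides, 20 mm tall, 5 mm thick, lead in from (-62, +-80) to (-10, +-37) mm (x, y from here)
- sill (a point): middle of the sill where the deck ends, 30 mm past the flap. Beyond it a ramp, 72 mm wide, falls at about 52 degrees to the hopper floor; a piece whose middle is pushed past the sill tips over and slides down by itself
- flap (a joint): angle of the gravity flap: 0 hanging shut, grows as its lower edge swings into the chute, away from the board, to 1.45 rad; it cannot swing towards the board. Aluminium plate 66 mm wide, 3 mm thick, 35 g, on a 5 mm pin across the mouth 60 mm above the deck. Only its weight shuts it. Fingers following the piece in must lean, tips ahead, to pass under the pin
- flap_edge (a point): middle of the flap's lower edge, 4 mm above the deck when shut
- hopper (a point): middle of the hopper's floor, 12 mm above the table, 145 mm past the flap. The hopper is open above; inside it runs from the ramp's foot, 69 mm before this point, to 66 mm beyond it, and 80 mm to either side; walls to 70 mm above the table. Two flat pieces lie in it already and may be bumped
- disc1: flat black piece standing on the board, no knob, 30 mm across, 12 mm tall, 16 g, loose; origin at the centre of its underside; leave it where it is
- disc2: another flat piece, same size, on the board; leave it where it is
- disc3: another flat piece, same size, on the board beside the chute's flared guide; leave it where it is
- servo: black servo motor on the table right of the board, 40 x 20 x 38 mm, loose; origin at the centre of its underside; leave it
- screwdriver: screwdriver lying on the table right of the board; leave it
- glue: small glue jar on the table left of the board, 44 mm across, 85 mm tall; origin at the centre of its underside; leave it

How it is judged:
By the outcome, as a careful person would: the job done as asked, in the order asked, and still so for the second after the job is handed in, with the robot touching nothing.
It also fails if it takes over 64 s, if anything falls off the work surface, if the arm or the gripper's body presses on something with over 40 N, if the wrist force passes 120 N, or if a joint passes its speed limit or range.

## Working session

There is one attempt and no reset: what is moved stays moved. The work goes in short steps, Python scripts to look and compute and a tool call to move; the robot and the scene stay as the last step left them, time stands still between calls to the robot, and variables do not carry over. Pictures are saved under pics/ and viewed, at most 10 in all, crops included, and the job is handed in when it is done.

Besides the shell and the picture viewer there is one more tool, called after "Emit:" as name(argument=value, ...), one argument or row to a line, values as JSON. apply_moves: Moves the arm, as the interface text tells. Its arguments: {"type":"object","properties":{"plan":{"type":"array"},"jaw":{"type":"number"}},"required":["plan"]}

```bash
mkdir -p pics; cat > h.py <<'E'
from station import robot
import numpy as np, cv2
def save(p,n): cv2.imwrite('pics/'+n+'.png',p['color'][:,:,::-1])
E
python3 - <<'E'
from h import *
for c in ('scene','top'):
    p=robot.grab_frame(c); save(p,c+'1')
    for t in ('general','general_mid','board','mouth','sill','flap_edge','hopper','disc1','disc2','disc3','servo','glue'):
        for r in robot.pinpoint(p,t)[:3]: print(c,t,np.round(r['position'],3),round(r['conf'],2))
s=robot.sense(); print(s['t'],s['tcp_pos'],s['tool_rot'])
E
```

```text
scene general [0.777 0.014 0.009] 0.53
scene general [0.471 0.014 0.072] 0.48
scene general_mid [0.476 0.012 0.083] 0.5
scene board [ 0.637  0.02  -0.002] 0.71
scene mouth [0.638 0.02  0.071] 0.8
scene sill [0.67  0.019 0.075] 0.62
scene flap_edge [0.637 0.019 0.072] 0.41
scene hopper [0.778 0.02  0.012] 0.72
scene disc1 [0.48  0.107 0.072] 0.62
scene disc1 [0.572 0.174 0.072] 0.5
scene disc1 [ 0.477 -0.072  0.072] 0.37
scene disc2 [0.48  0.107 0.072] 0.62
scene disc2 [0.572 0.174 0.072] 0.5
scene disc2 [ 0.477 -0.072  0.072] 0.37
scene disc3 [0.48  0.107 0.072] 0.62
scene disc3 [0.572 0.174 0.072] 0.5
scene disc3 [ 0.477 -0.072  0.072] 0.37
scene servo [ 0.452 -0.391 -0.   ] 0.52
scene glue [ 0.49   0.459 -0.001] 0.69
top general [0.474 0.012 0.068] 0.46
top general_mid [0.474 0.014 0.08 ] 0.79
top general_mid [0.578 0.177 0.067] 0.69
top board [ 0.64   0.021 -0.   ] 0.63
top mouth [0.641 0.019 0.068] 0.97
top sill [0.665 0.02  0.073] 0.85
top flap_edge [0.639 0.017 0.073] 0.67
top hopper [0.781 0.021 0.011] 0.82
top disc1 [ 0.476 -0.074  0.07 ] 0.68
top disc1 [0.48  0.104 0.067] 0.57
top disc1 [0.572 0.175 0.066] 0.38
top disc2 [ 0.476 -0.074  0.07 ] 0.68
top disc2 [0.48  0.104 0.067] 0.57
top disc2 [0.572 0.175 0.066] 0.38
top disc3 [ 0.476 -0.074  0.07 ] 0.68
top disc3 [0.48  0.104 0.067] 0.57
top disc3 [0.572 0.175 0.066] 0.38
top servo [ 0.566 -0.453 -0.   ] 0.58
top glue [ 0.494  0.456 -0.004] 0.83
1.3 [ 0.24754034 -0.49115576  0.20835956] [-2.63144375e-05  9.72886728e-01  2.31282107e-01 -4.34066922e-06]
```

View pics/top1.png

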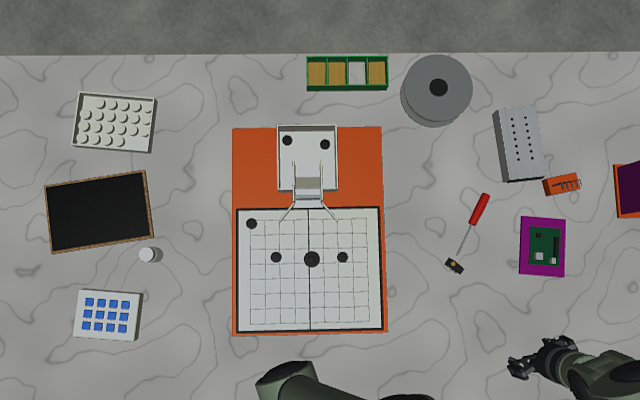

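View pics/scene1.png

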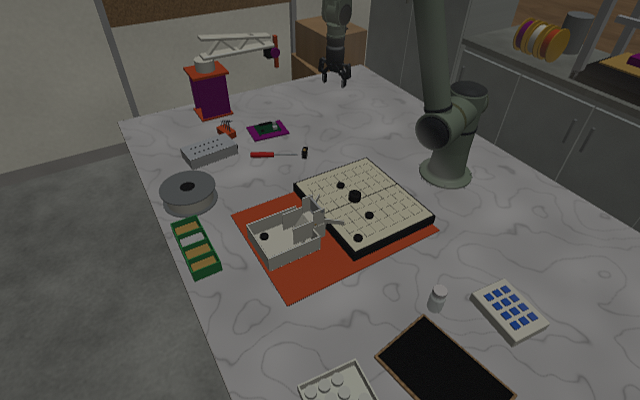

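The top view shows the general at about px (311,259), the chute mouth at about (309,200), and discs at (276,257), (342,257) and (251,223). The networks agree: the general is at (0.474, 0.013) and the mouth at (0.639, 0.020), with yaw near 0. In the scene view the way between them is clear.

The moves offer no tilt, so I'll move over the board and see whether the arm leans when it nears its limits.

Emit:
apply_moves(
  plan=[
    {"dx":150,"dy":500,"dz":150,"turn":-27},
    {"dx":150,"dy":500,"dz":150,"turn":-27},
    {"dx":150,"dy":500,"dz":150,"turn":-27},
    {"dx":150,"dy":500,"dz":150,"turn":-27},
    {"dx":150,"dy":500,"dz":150,"turn":-27},
    {"dx":150,"dy":500,"dz":150,"turn":-27},
    {"dx":150,"dy":500,"dz":150,"turn":-27},
    {"dx":150,"dy":500,"dz":150,"turn":-27},
    {"dx":150,"dy":500,"dz":150,"turn":-27},
    {"dx":150,"dy":500,"dz":150,"turn":-27},
    {"dx":150,"dy":500,"dz":150,"turn":-27},
    {"dx":150,"dy":500,"dz":150,"turn":-27},
    {"dx":150,"dy":500,"dz":150,"turn":-27},
    {"dx":150,"dy":500,"dz":150,"turn":-27},
  ],
  jaw=24,
)

```text
t: 2.7
tcp_pos: [0.3971, 0.0082, 0.358]
tool_rot: [0.0, 1.0, -0.003, -0.0]
wrist_force: [0.2, -0.2, -0.2]
finger_gap: 0.24
grasp_force: 0.0
```

```bash
cat > st.py <<'E'
from h import *
from scipy.spatial.transform import Rotation as R
s=robot.sense(); q=s['tool_rot']; M=R.from_quat([*q[1:],q[0]]).as_matrix()
print('t',round(s['t'],2),'tcp',np.round(s['tcp_pos'],4),'q',np.round(s['joint_positions'],3),'gap',s['finger_gap'])
print('tool z',np.round(M[:,2],3),'tool y',np.round(M[:,1],3),'lean deg',np.degrees(np.arccos(-M[2,2])).round(1),'F',np.round(s['wrist_force'],2))
E
python3 st.py
```

```text
t 2.7 tcp [0.3971 0.0082 0.358 ] q [-0.165 -0.026 -0.234  1.363 -0.     2.982] gap 0.2402285871420921
tool z [-0.001 -0.    -1.   ] tool y [-0.005 -1.     0.   ] lean deg 0.1 F [ 0.2  -0.2  -0.21]
```

Emit:
apply_moves(
  plan=[
    {"dx":0,"dy":0,"dz":100,"turn":90},
    {"dx":0,"dy":0,"dz":100,"turn":90},
    {"dx":0,"dy":0,"dz":100,"turn":90},
    {"dx":0,"dy":0,"dz":100,"turn":90},
    {"dx":0,"dy":0,"dz":100,"turn":90},
    {"dx":0,"dy":0,"dz":100,"turn":90},
    {"dx":0,"dy":0,"dz":100,"turn":90},
    {"dx":0,"dy":0,"dz":100,"turn":90},
    {"dx":0,"dy":0,"dz":100,"turn":90},
    {"dx":0,"dy":0,"dz":100,"turn":90},
    {"dx":0,"dy":0,"dz":100,"turn":90},
  ],
)

```text
t: 3.8
tcp_pos: [0.3971, 0.0071, 0.4579]
tool_rot: [-0.0, 0.709, 0.706, -0.0]
wrist_force: [-0.1, 0.0, -0.6]
finger_gap: 0.241
grasp_force: 0.0
```

Emit:
apply_moves(
  plan=[
    {"dx":0,"dy":0,"dz":100,"turn":90},
    {"dx":0,"dy":0,"dz":100,"turn":90},
    {"dx":0,"dy":0,"dz":100,"turn":90},
    {"dx":0,"dy":0,"dz":100,"turn":90},
    {"dx":0,"dy":0,"dz":100,"turn":90},
    {"dx":0,"dy":0,"dz":100,"turn":90},
    {"dx":0,"dy":0,"dz":100,"turn":90},
    {"dx":0,"dy":0,"dz":100,"turn":90},
    {"dx":0,"dy":0,"dz":100,"turn":90},
    {"dx":0,"dy":0,"dz":100,"turn":90},
    {"dx":0,"dy":0,"dz":100,"turn":90},
  ],
)

```text
t: 4.9
tcp_pos: [0.3973, 0.007, 0.558]
tool_rot: [-0.0, 0.002, 1.0, -0.0]
wrist_force: [-0.3, 0.3, 0.5]
finger_gap: 0.237
grasp_force: 0.0
```

```bash
python3 st.py
```

```text
t 4.9 tcp [0.3973 0.007  0.558 ] q [-0.168  0.063  0.369  1.878 -0.    -0.164] gap 0.2370936361113003
tool z [-0.001 -0.    -1.   ] tool y [ 0.004  1.    -0.   ] lean deg 0.1 F [-0.33  0.29  0.48]
```

Emit:
apply_moves(
  plan=[
    {"dz":50},
    {"dz":100},
    {"dz":150},
    {"dz":200},
    {"dz":250},
    {"dz":250},
  ],
)

```text
invalid input
```

```bash
python3 st.py
```

```text
t 4.9 tcp [0.3973 0.007  0.558 ] q [-0.168  0.063  0.369  1.878 -0.    -0.164] gap 0.2370936361113003
tool z [-0.001 -0.    -1.   ] tool y [ 0.004  1.    -0.   ] lean deg 0.1 F [-0.33  0.29  0.48]
```

Emit:
apply_moves(
  plan=[
    {"dx":0,"dy":0,"dz":250,"turn":0},
    {"dx":0,"dy":0,"dz":250,"turn":0},
    {"dx":0,"dy":0,"dz":250,"turn":0},
    {"dx":0,"dy":0,"dz":250,"turn":0},
    {"dx":0,"dy":0,"dz":250,"turn":0},
    {"dx":0,"dy":0,"dz":250,"turn":0},
  ],
)

```text
t: 5.5
tcp_pos: [0.3849, 0.0074, 0.6444]
tool_rot: [0.021, 0.003, 1.0, -0.003]
wrist_force: [-0.1, 0.0, -0.0]
finger_gap: 0.242
grasp_force: 0.0
```

```bash
python3 st.py
```

```text
t 5.5 tcp [0.3849 0.0074 0.6444] q [-1.740e-01  1.220e-01  6.980e-01  2.104e+00  1.000e-03 -1.680e-01] gap 0.24201930226752288
tool z [ 0.043 -0.007 -0.999] tool y [ 0.006  1.    -0.006] lean deg 2.5 F [-0.08  0.01 -0.  ]
```

Emit:
apply_moves(
  plan=[
    {"dx":0,"dy":0,"dz":-100,"turn":0},
    {"dx":0,"dy":0,"dz":-100,"turn":0},
    {"dx":0,"dy":0,"dz":-100,"turn":0},
  ],
)

```text
t: 5.8
tcp_pos: [0.3795, 0.0088, 0.5342]
tool_rot: [0.01, 0.002, 1.0, -0.001]
wrist_force: [0.4, 0.2, 0.2]
finger_gap: 0.243
grasp_force: 0.0
```

```bash
python3 st.py
```

```text
t 5.8 tcp [0.3795 0.0088 0.5342] q [-1.730e-01 -1.400e-02  2.240e-01  1.789e+00  1.000e-03 -1.680e-01] gap 0.24300368096312117
tool z [ 0.02  -0.003 -1.   ] tool y [ 0.005  1.    -0.002] lean deg 1.2 F [0.38 0.25 0.16]
```

Emit:
apply_moves(
  plan=[
    {"dx":900,"dy":0,"dz":0,"turn":0},
    {"dx":900,"dy":0,"dz":0,"turn":0},
    {"dx":900,"dy":0,"dz":0,"turn":0},
    {"dx":900,"dy":0,"dz":0,"turn":0},
    {"dx":900,"dy":0,"dz":0,"turn":0},
    {"dx":900,"dy":0,"dz":0,"turn":0},
    {"dx":900,"dy":0,"dz":0,"turn":0},
    {"dx":900,"dy":0,"dz":0,"turn":0},
    {"dx":900,"dy":0,"dz":0,"turn":0},
    {"dx":900,"dy":0,"dz":0,"turn":0},
    {"dx":900,"dy":0,"dz":0,"turn":0},
    {"dx":900,"dy":0,"dz":0,"turn":0},
    {"dx":900,"dy":0,"dz":0,"turn":0},
    {"dx":900,"dy":0,"dz":0,"turn":0},
  ],
)

```text
t: 7.2
tcp_pos: [0.6805, 0.0059, 0.4912]
tool_rot: [0.013, 0.002, 1.0, -0.0]
wrist_force: [-1.0, -0.4, 0.2]
finger_gap: 0.236
grasp_force: 0.0
```

```bash
python3 st.py
```

```text
t 7.2 tcp [0.6805 0.0059 0.4912] q [-1.010e-01  7.880e-01  1.348e+00  2.104e+00  2.000e-03 -9.600e-02] gap 0.23558577535970554
tool z [ 0.026 -0.001 -1.   ] tool y [ 0.004  1.    -0.   ] lean deg 1.5 F [-1.04 -0.41  0.22]
```

Emit:
apply_moves(
  plan=[
    {"dx":0,"dy":0,"dz":500,"turn":0},
    {"dx":0,"dy":0,"dz":500,"turn":0},
    {"dx":0,"dy":0,"dz":500,"turn":0},
    {"dx":0,"dy":0,"dz":500,"turn":0},
    {"dx":0,"dy":0,"dz":500,"turn":0},
    {"dx":0,"dy":0,"dz":500,"turn":0},
    {"dx":0,"dy":0,"dz":500,"turn":0},
    {"dx":0,"dy":0,"dz":500,"turn":0},
  ],
)

```text
t: 8.0
tcp_pos: [0.6631, 0.0042, 0.5467]
tool_rot: [0.055, 0.002, 0.998, -0.004]
wrist_force: [-0.1, 0.7, -0.0]
finger_gap: 0.241
grasp_force: 0.0
```

```bash
python3 st.py
```

```text
t 8.0 tcp [0.6631 0.0042 0.5467] q [-0.106  0.705  1.348  2.103  0.003 -0.102] gap 0.24105625237708178
tool z [ 0.109 -0.009 -0.994] tool y [ 0.005  1.    -0.008] lean deg 6.3 F [-0.06  0.71 -0.03]
```

Emit:
apply_moves(
  plan=[
    {"dx":-100,"dy":0,"dz":500,"turn":0},
    {"dx":-100,"dy":0,"dz":500,"turn":0},
    {"dx":-100,"dy":0,"dz":500,"turn":0},
    {"dx":-100,"dy":0,"dz":500,"turn":0},
  ],
)

```text
t: 8.4
tcp_pos: [0.6403, 0.0037, 0.6017]
tool_rot: [0.097, 0.002, 0.995, -0.009]
wrist_force: [-0.4, -0.8, -0.2]
finger_gap: 0.242
grasp_force: 0.0
```

Emit:
apply_moves(
  plan=[
    {"dx":0,"dy":0,"dz":500,"turn":0},
    {"dx":0,"dy":0,"dz":500,"turn":0},
    {"dx":0,"dy":0,"dz":500,"turn":0},
    {"dx":0,"dy":0,"dz":500,"turn":0},
  ],
)

```text
t: 8.8
tcp_pos: [0.618, 0.0028, 0.6458]
tool_rot: [0.131, 0.002, 0.991, -0.013]
wrist_force: [-0.5, 0.1, -0.1]
finger_gap: 0.24
grasp_force: 0.0
```

```bash
python3 st.py
```

```text
t 8.8 tcp [0.618  0.0028 0.6458] q [-0.118  0.55   1.347  2.103  0.005 -0.112] gap 0.24008808870977513
tool z [ 0.261 -0.026 -0.965] tool y [ 0.008  1.    -0.025] lean deg 15.2 F [-0.49  0.07 -0.13]
```

Emit:
apply_moves(
  plan=[
    {"dx":-100,"dy":0,"dz":500,"turn":0},
    {"dx":-100,"dy":0,"dz":500,"turn":0},
    {"dx":-100,"dy":0,"dz":500,"turn":0},
    {"dx":-100,"dy":0,"dz":500,"turn":0},
  ],
)

```text
t: 9.2
tcp_pos: [0.5901, 0.0026, 0.6919]
tool_rot: [0.169, 0.002, 0.985, -0.017]
wrist_force: [0.0, 0.4, -0.7]
finger_gap: 0.239
grasp_force: 0.0
```

Emit:
apply_moves(
  plan=[
    {"dx":-100,"dy":0,"dz":500,"turn":0},
    {"dx":-100,"dy":0,"dz":500,"turn":0},
    {"dx":-100,"dy":0,"dz":500,"turn":0},
    {"dx":-100,"dy":0,"dz":500,"turn":0},
  ],
)

```text
t: 9.6
tcp_pos: [0.5603, 0.0025, 0.7338]
tool_rot: [0.205, 0.003, 0.979, -0.022]
wrist_force: [1.1, 0.4, 0.3]
finger_gap: 0.238
grasp_force: 0.0
```

Emit:
apply_moves(
  plan=[
    {"dx":-100,"dy":0,"dz":500,"turn":0},
    {"dx":-100,"dy":0,"dz":500,"turn":0},
    {"dx":-100,"dy":0,"dz":500,"turn":0},
    {"dx":-100,"dy":0,"dz":500,"turn":0},
  ],
)

```text
t: 10.0
tcp_pos: [0.5293, 0.0029, 0.7715]
tool_rot: [0.239, 0.003, 0.971, -0.027]
wrist_force: [-1.1, -0.9, 0.4]
finger_gap: 0.246
grasp_force: 0.0
```

```bash
python3 st.py
```

```text
t 10.0 tcp [0.5293 0.0029 0.7715] q [-0.142  0.33   1.347  2.103  0.012 -0.133] gap 0.24646527770993285
tool z [ 0.463 -0.054 -0.885] tool y [ 0.018  0.999 -0.051] lean deg 27.8 F [-1.08 -0.89  0.4 ]
```

Emit:
apply_moves(
  plan=[
    {"dx":-125,"dy":10,"dz":-570,"turn":1},
    {"dx":-125,"dy":10,"dz":-570,"turn":1},
    {"dx":-125,"dy":10,"dz":-570,"turn":1},
    {"dx":-125,"dy":10,"dz":-570,"turn":1},
    {"dx":-125,"dy":10,"dz":-570,"turn":1},
    {"dx":-125,"dy":10,"dz":-570,"turn":1},
    {"dx":-125,"dy":10,"dz":-570,"turn":1},
    {"dx":-125,"dy":10,"dz":-570,"turn":1},
    {"dx":-125,"dy":10,"dz":-570,"turn":1},
    {"dx":-125,"dy":10,"dz":-570,"turn":1},
    {"dx":-125,"dy":10,"dz":-570,"turn":1},
    {"dx":-125,"dy":10,"dz":-570,"turn":1},
    {"dx":-125,"dy":10,"dz":-570,"turn":1},
    {"dx":-125,"dy":10,"dz":-570,"turn":1},
    {"dx":-125,"dy":10,"dz":-570,"turn":1},
    {"dx":-125,"dy":10,"dz":-570,"turn":1},
  ],
  jaw=18,
)

```text
t: 11.6
tcp_pos: [0.4053, 0.0127, 0.2013]
tool_rot: [0.238, -0.006, 0.971, -0.025]
wrist_force: [0.0, 0.5, 0.5]
finger_gap: 0.178
grasp_force: 0.0
```

```bash
python3 st.py; python3 - <<'E'
from h import *
p=robot.grab_frame('wrist'); save(p,'wrist1')
for t in ('general','general_mid','mouth','disc1'):
    for r in robot.pinpoint(p,t)[:3]: print(t,np.round(r['position'],3),round(r['conf'],2))
E
```

```text
t 11.6 tcp [0.4053 0.0127 0.2013] q [-0.184 -0.325 -1.001  0.412  0.04  -0.186] gap 0.17775971431471096
tool z [ 0.462 -0.045 -0.886] tool y [ 0.001  0.999 -0.051] lean deg 27.7 F [0.03 0.52 0.5 ]
general [0.473 0.013 0.066] 0.82
general_mid [0.47  0.01  0.086] 0.81
mouth [0.64  0.018 0.07 ] 0.91
disc1 [ 0.471 -0.075  0.072] 0.96
disc1 [0.575 0.179 0.07 ] 0.8
disc1 [0.479 0.107 0.072] 0.67
```

View pics/wrist1.png

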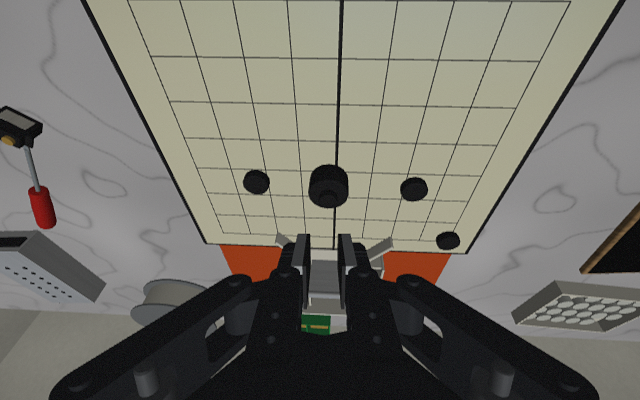

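The wrist picture (mounted upside down) shows the general ahead of the fingers at about px (328,186) and the chute mouth at about (335,255). The finger linkages spread wide near the body, so I'll shut the jaws before entering the mouth. First I'll lower the tips behind the piece.

Emit:
apply_moves(
  plan=[
    {"dx":-8,"dy":0,"dz":-40,"turn":0},
    {"dx":-8,"dy":0,"dz":-80,"turn":0},
    {"dx":-8,"dy":0,"dz":-100,"turn":0},
    {"dx":-8,"dy":0,"dz":-115,"turn":0},
    {"dx":-8,"dy":0,"dz":-120,"turn":0},
    {"dx":-8,"dy":0,"dz":-120,"turn":0},
    {"dx":-8,"dy":0,"dz":-120,"turn":0},
  ],
)

```text
t: 12.55
tcp_pos: [0.3979, 0.0126, 0.0818]
tool_rot: [0.239, -0.006, 0.971, -0.025]
wrist_force: [0.3, 0.3, 1.7]
finger_gap: 0.179
grasp_force: 0.0
```

```bash
python3 st.py; python3 - <<'E'
from h import *
p=robot.grab_frame('scene'); c=cv2.resize(p['color'][150:290,230:460],None,fx=3,fy=3); cv2.imwrite('pics/s2.png',c[:,:,::-1])
E
```

```text
t 12.55 tcp [0.3979 0.0126 0.0818] q [-0.19  -0.07  -1.245 -0.088  0.043 -0.191] gap 0.17928501846565117
tool z [ 0.464 -0.046 -0.885] tool y [ 0.001  0.999 -0.051] lean deg 27.8 F [0.3  0.3  1.74]
```

View pics/s2.png

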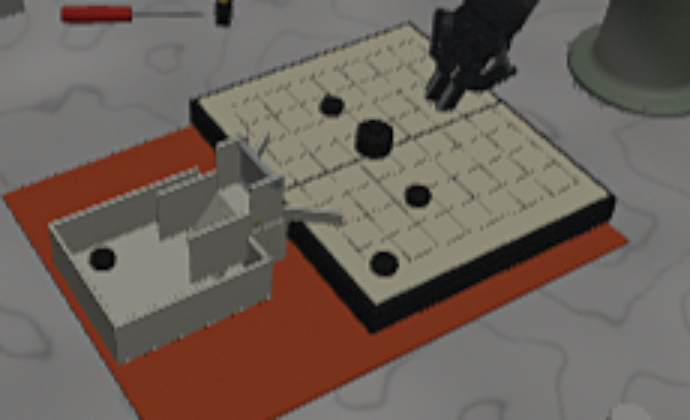

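The crop shows the leaning fingertips behind the general, with the general at crop px (374,138), clear of the discs. Now the gentle push.

Emit:
apply_moves(
  plan=[
    {"dx":12,"dy":0,"dz":1,"turn":0},
    {"dx":24,"dy":0,"dz":1,"turn":0},
    {"dx":32,"dy":0,"dz":1,"turn":0},
    {"dx":37,"dy":0,"dz":1,"turn":0},
    {"dx":41,"dy":0,"dz":1,"turn":0},
    {"dx":45,"dy":0,"dz":1,"turn":0},
    {"dx":49,"dy":0,"dz":1,"turn":0},
    {"dx":54,"dy":0.5,"dz":1,"turn":0},
    {"dx":59,"dy":1,"dz":1,"turn":0},
    {"dx":64,"dy":1,"dz":1,"turn":0},
    {"dx":69,"dy":1.5,"dz":1,"turn":0},
    {"dx":74,"dy":2,"dz":1,"turn":0},
    {"dx":79,"dy":2,"dz":1,"turn":0},
    {"dx":84,"dy":2.5,"dz":1,"turn":0},
    {"dx":89,"dy":3,"dz":1,"turn":0},
    {"dx":94,"dy":3,"dz":1,"turn":0},
    {"dx":98,"dy":3.5,"dz":1,"turn":0},
    {"dx":101,"dy":3.5,"dz":1,"turn":0},
    {"dx":103,"dy":4,"dz":1,"turn":0},
    {"dx":104,"dy":4,"dz":1,"turn":0},
  ],
)

```text
t: 14.6
tcp_pos: [0.5008, 0.0169, 0.0817]
tool_rot: [0.238, -0.006, 0.971, -0.025]
wrist_force: [-1.2, 0.4, 0.8]
finger_gap: 0.184
grasp_force: 0.6
```

```bash
python3 st.py; python3 - <<'E'
from h import *
p=robot.grab_frame('scene'); c=cv2.resize(p['color'][150:290,230:460],None,fx=3,fy=3); cv2.imwrite('pics/s3.png',c[:,:,::-1])
for n in ('scene','top','wrist'):
  p=robot.grab_frame(n)
  for r in robot.pinpoint(p,'general')[:2]: print(n,np.round(r['position'],3),round(r['conf'],2))
E
```

```text
t 14.6 tcp [0.5008 0.0169 0.0817] q [-0.121  0.128 -1.032 -0.073  0.011 -0.13 ] gap 0.18351482754122703
tool z [ 0.463 -0.045 -0.885] tool y [ 0.001  0.999 -0.051] lean deg 27.7 F [-1.22  0.37  0.83]
scene [0.506 0.013 0.068] 0.71
scene [0.669 0.016 0.071] 0.62
top [0.504 0.014 0.07 ] 0.46
wrist [0.504 0.022 0.069] 0.86
```

View pics/s3.png

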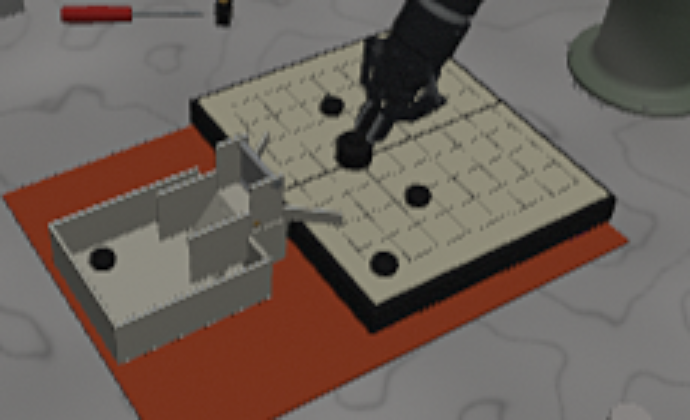

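The crop shows the general at crop px (353,150), upright but nearly under the fingertips. It is closer to the fingers than the geometry predicts, so I'll check with the wrist view.

```bash
python3 - <<'E'
from h import *
p=robot.grab_frame('wrist'); c=cv2.resize(p['color'][120:320,200:450],None,fx=3,fy=3); cv2.imwrite('pics/w3.png',c[:,:,::-1])
s=robot.sense()
def px(X):
    c=p['camera_from_world']@np.r_[X,1]; return p['cx']+p['fx']*c[0]/-c[2], p['cy']+p['fy']*-c[1]/-c[2]
for n,X in dict(tcp=s['tcp_pos'],c505top=[.505,.014,.108],c533top=[.533,.015,.108],c505bot=[.505,.014,.07]).items():
    u=px(np.array(X)); print(n,np.round([(u[0]-200)*3,(u[1]-120)*3]))
E
```

```text
tcp [370. 336.]
c505top [349. 454.]
c533top [356. 521.]
c505bot [360. 307.]
```

View pics/w3.png

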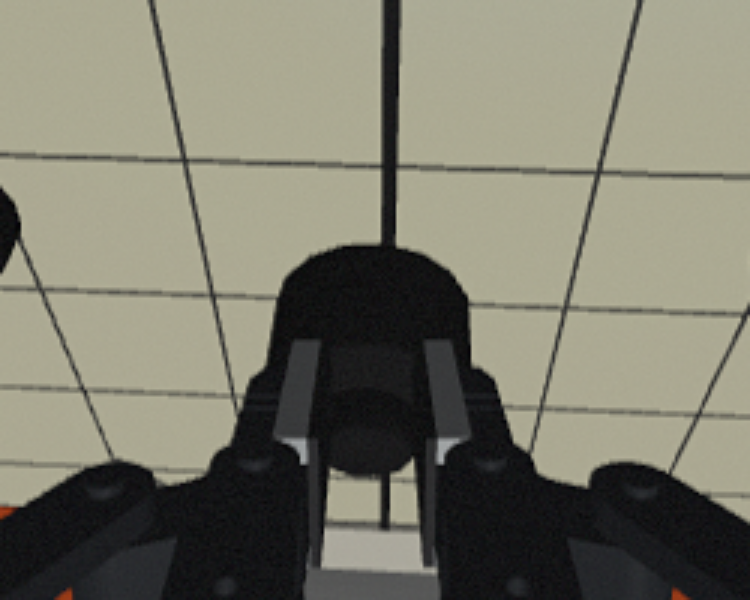

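The wrist crop shows the fingertips ending at crop (305,340) and (440,340), with the knob between them at about (370,445). The tips therefore sit on or above the body and push the knob, so the real tip lies higher than the reported TCP. I'll back off and check.

Emit:
apply_moves(
  plan=[
    {"dx":-5,"dy":0,"dz":0,"turn":0},
    {"dx":-15,"dy":0,"dz":0,"turn":0},
    {"dx":-30,"dy":0,"dz":0,"turn":0},
    {"dx":-45,"dy":-1,"dz":0,"turn":0},
    {"dx":-60,"dy":-1,"dz":0,"turn":0},
    {"dx":-60,"dy":-1,"dz":0,"turn":0},
    {"dx":-60,"dy":-1,"dz":0,"turn":0},
  ],
  jaw=0,
)

```text
t: 15.7
tcp_pos: [0.4409, 0.0158, 0.0821]
tool_rot: [0.239, -0.006, 0.971, -0.025]
wrist_force: [0.0, 0.7, 0.3]
finger_gap: 0.003
grasp_force: 0.0
```

```bash
python3 st.py; python3 - <<'E'
from h import *
from scipy.spatial.transform import Rotation as R
s=robot.sense(); q=s['tool_rot']; z=R.from_quat([*q[1:],q[0]]).as_matrix()[:,2]
ims=[]
for n,(r0,r1,c0,c1) in dict(scene=(150,250,320,445),wrist=(150,350,200,450)).items():
  p=robot.grab_frame(n)
  k=400/(c1-c0); c=np.ascontiguousarray(cv2.resize(p['color'][r0:r1,c0:c1],None,fx=k,fy=k)[:,:,::-1])
  for d,col in ((0,(0,0,255)),(.01,(0,255,0)),(.02,(255,0,0))):
    v=p['camera_from_world']@np.r_[s['tcp_pos']-d*z,1]
    u=p['cx']+p['fx']*v[0]/-v[2],p['cy']+p['fy']*v[1]/v[2]
    cv2.circle(c,(int((u[0]-c0)*k),int((u[1]-r0)*k)),3,col,-1)
  ims.append(c)
  for r in robot.pinpoint(p,'general')[:2]: print(n,np.round(r['position'],3),round(r['conf'],2))
cv2.imwrite('pics/tip.png',np.hstack(ims))
E
```

```text
t 15.7 tcp [0.4409 0.0158 0.0821] q [-0.15   0.02  -1.159 -0.092  0.024 -0.156] gap 0.0025589487246299343
tool z [ 0.464 -0.046 -0.885] tool y [ 0.001  0.999 -0.051] lean deg 27.8 F [0.02 0.67 0.33]
scene [ 0.57  -0.455 -0.003] 0.72
scene [0.505 0.019 0.071] 0.42
```

View pics/tip.png

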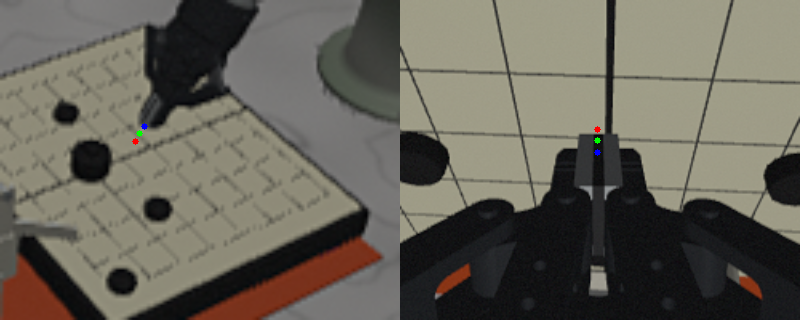

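In the composite, the scene view puts the true fingertips at about (145,127), between the 10 and 20 mm markers, so the real tip is about 14 mm short of the reported TCP. With the wide knuckles seen in the wrist view, more lean is needed to clear the cheeks. I'll go back up, add lean to about 40°, and push lower with the jaws shut.

Emit:
apply_moves(
  plan=[
    {"dx":0,"dy":0,"dz":50,"turn":0},
    {"dx":90,"dy":-13,"dz":690,"turn":0},
    {"dx":90,"dy":-13,"dz":690,"turn":0},
    {"dx":90,"dy":-13,"dz":690,"turn":0},
    {"dx":90,"dy":-13,"dz":690,"turn":0},
    {"dx":90,"dy":-13,"dz":690,"turn":0},
    {"dx":90,"dy":-13,"dz":690,"turn":0},
    {"dx":90,"dy":-13,"dz":690,"turn":0},
    {"dx":90,"dy":-13,"dz":690,"turn":0},
    {"dx":90,"dy":-13,"dz":690,"turn":0},
    {"dx":90,"dy":-13,"dz":690,"turn":0},
    {"dx":90,"dy":-13,"dz":690,"turn":0},
    {"dx":90,"dy":-13,"dz":690,"turn":0},
    {"dx":90,"dy":-13,"dz":690,"turn":0},
    {"dx":90,"dy":-13,"dz":690,"turn":0},
    {"dx":90,"dy":-13,"dz":690,"turn":0},
    {"dx":90,"dy":-13,"dz":690,"turn":0},
    {"dx":90,"dy":-13,"dz":690,"turn":0},
  ],
)

```text
t: 17.7
tcp_pos: [0.5307, 0.0027, 0.77]
tool_rot: [0.237, -0.006, 0.971, -0.025]
wrist_force: [-0.5, -0.1, 0.3]
finger_gap: 0.002
grasp_force: 0.0
```

```bash
python3 st.py
```

```text
t 17.7 tcp [0.5307 0.0027 0.77  ] q [-0.149  0.332  1.347  2.104  0.024 -0.154] gap 0.0019650854313233114
tool z [ 0.461 -0.045 -0.886] tool y [ 0.001  0.999 -0.051] lean deg 27.6 F [-0.54 -0.11  0.34]
```

Emit:
apply_moves(
  plan=[
    {"dx":-200,"dy":0,"dz":500,"turn":0},
    {"dx":-200,"dy":0,"dz":500,"turn":0},
    {"dx":-200,"dy":0,"dz":500,"turn":0},
    {"dx":-200,"dy":0,"dz":500,"turn":0},
  ],
)

```text
t: 18.1
tcp_pos: [0.4918, 0.0075, 0.8109]
tool_rot: [0.276, -0.005, 0.961, -0.032]
wrist_force: [0.8, 0.6, 0.0]
finger_gap: 0.002
grasp_force: 0.0
```

Emit:
apply_moves(
  plan=[
    {"dx":-200,"dy":0,"dz":500,"turn":0},
    {"dx":-200,"dy":0,"dz":500,"turn":0},
    {"dx":-200,"dy":0,"dz":500,"turn":0},
    {"dx":-200,"dy":0,"dz":500,"turn":0},
  ],
)

```text
t: 18.5
tcp_pos: [0.4562, 0.0124, 0.8432]
tool_rot: [0.309, -0.004, 0.95, -0.038]
wrist_force: [0.0, 0.3, -0.1]
finger_gap: -0.001
grasp_force: 0.0
```

Emit:
apply_moves(
  plan=[
    {"dx":-200,"dy":0,"dz":500,"turn":0},
    {"dx":-200,"dy":0,"dz":500,"turn":0},
    {"dx":-200,"dy":0,"dz":500,"turn":0},
    {"dx":-200,"dy":0,"dz":500,"turn":0},
  ],
)

```text
t: 18.9
tcp_pos: [0.4189, 0.0186, 0.8722]
tool_rot: [0.34, -0.003, 0.939, -0.044]
wrist_force: [-0.2, -0.1, -1.0]
finger_gap: -0.003
grasp_force: 0.0
```

```bash
python3 st.py
```

```text
t 18.9 tcp [0.4189 0.0186 0.8722] q [-0.141  0.115  1.348  2.103  0.011 -0.144] gap -0.0026451605939128283
tool z [ 0.639 -0.08  -0.765] tool y [ 0.023  0.996 -0.084] lean deg 40.1 F [-0.21 -0.09 -1.  ]
```

Emit:
apply_moves(
  plan=[
    {"dx":30,"dy":-4,"dz":-700,"turn":1},
    {"dx":30,"dy":-4,"dz":-700,"turn":1},
    {"dx":30,"dy":-4,"dz":-700,"turn":1},
    {"dx":30,"dy":-4,"dz":-700,"turn":1},
    {"dx":30,"dy":-4,"dz":-700,"turn":1},
    {"dx":30,"dy":-4,"dz":-700,"turn":1},
    {"dx":30,"dy":-4,"dz":-700,"turn":1},
    {"dx":30,"dy":-4,"dz":-700,"turn":1},
    {"dx":30,"dy":-4,"dz":-700,"turn":1},
    {"dx":30,"dy":-4,"dz":-700,"turn":1},
    {"dx":30,"dy":-4,"dz":-700,"turn":1},
    {"dx":30,"dy":-4,"dz":-700,"turn":1},
    {"dx":30,"dy":-4,"dz":-700,"turn":1},
    {"dx":30,"dy":-4,"dz":-700,"turn":1},
    {"dx":30,"dy":-4,"dz":-700,"turn":1},
    {"dx":30,"dy":-4,"dz":-700,"turn":1},
    {"dx":30,"dy":-4,"dz":-700,"turn":1},
    {"dx":30,"dy":-4,"dz":-700,"turn":1},
  ],
  jaw=5,
)

```text
t: 20.7
tcp_pos: [0.4487, 0.0146, 0.1704]
tool_rot: [0.337, -0.012, 0.941, -0.04]
wrist_force: [0.5, -0.5, 0.2]
finger_gap: 0.05
grasp_force: 0.0
```

```bash
python3 st.py; python3 - <<'E'
from h import *
for n in ('top','wrist'):
  p=robot.grab_frame(n)
  for t in ('general','general_mid','mouth'):
    for r in robot.pinpoint(p,t)[:1]: print(n,t,np.round(r['position'],3),round(r['conf'],2))
E
```

```text
t 20.7 tcp [0.4487 0.0146 0.1704] q [-0.156 -0.247 -1.216 -0.091  0.032 -0.169] gap 0.0497612214181834
tool z [ 0.635 -0.068 -0.769] tool y [ 0.005  0.997 -0.083] lean deg 39.7 F [ 0.52 -0.51  0.23]
top general [ 0.566 -0.452 -0.   ] 0.48
top general_mid [0.505 0.02  0.083] 0.77
top mouth [0.637 0.019 0.067] 0.97
wrist general [0.502 0.023 0.069] 0.65
wrist general_mid [0.501 0.016 0.082] 0.81
wrist mouth [0.639 0.019 0.071] 0.69
```

Emit:
apply_moves(
  plan=[
    {"dx":6,"dy":3.5,"dz":-30,"turn":0},
    {"dx":8,"dy":3.5,"dz":-60,"turn":0},
    {"dx":8,"dy":3.5,"dz":-80,"turn":0},
    {"dx":8,"dy":3.5,"dz":-90,"turn":0},
    {"dx":8,"dy":3.5,"dz":-96,"turn":0},
    {"dx":8,"dy":3.5,"dz":-99,"turn":0},
    {"dx":8,"dy":3.5,"dz":-100,"turn":0},
    {"dx":8,"dy":3.5,"dz":-100,"turn":0},
  ],
)

```text
t: 21.9
tcp_pos: [0.4752, 0.0207, 0.0832]
tool_rot: [0.328, -0.011, 0.944, -0.041]
wrist_force: [-0.3, -0.1, -0.8]
finger_gap: 0.053
grasp_force: 0.0
```

```bash
python3 st.py; python3 - <<'E'
from h import *
ims=[]
for n,(r0,r1,c0,c1) in dict(scene=(150,250,320,445),wrist=(150,350,200,450)).items():
  p=robot.grab_frame(n); k=400/(c1-c0); ims.append(cv2.resize(p['color'][r0:r1,c0:c1],None,fx=k,fy=k)[:,:,::-1])
cv2.imwrite('pics/tip2.png',np.hstack(ims))
E
```

```text
t 21.9 tcp [0.4752 0.0207 0.0832] q [-1.110e-01  1.210e-01 -1.296e+00 -5.210e-01 -1.000e-03 -1.350e-01] gap 0.052725215227985664
tool z [ 0.621 -0.07  -0.781] tool y [ 0.006  0.996 -0.085] lean deg 38.6 F [-0.31 -0.1  -0.81]
```

View pics/tip2.png

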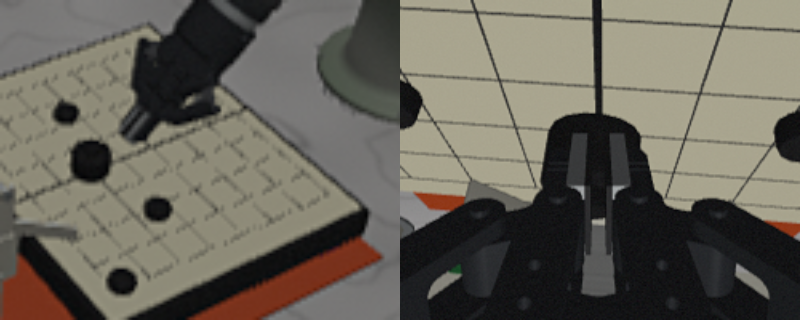

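The composite shows the fingertips at (128,130) just short of the general at (90,160), but still slightly high. The elbow joint is at its limit, so I'll trade a little lean for height.

Emit:
apply_moves(
  plan=[
    {"dx":-25,"dy":-3,"dz":-10,"turn":0},
    {"dx":-25,"dy":-3,"dz":-20,"turn":0},
    {"dx":-25,"dy":-3,"dz":-20,"turn":0},
    {"dx":-25,"dy":-3,"dz":-20,"turn":0},
  ],
)

```text
t: 22.4
tcp_pos: [0.4677, 0.0207, 0.074]
tool_rot: [0.316, -0.01, 0.948, -0.042]
wrist_force: [0.1, 0.4, 0.2]
finger_gap: 0.048
grasp_force: 0.0
```

```bash
python3 st.py
```

```text
t 22.4 tcp [0.4677 0.0207 0.074 ] q [-0.109  0.134 -1.296 -0.508 -0.006 -0.133] gap 0.047710413641577576
tool z [ 0.601 -0.072 -0.796] tool y [ 0.007  0.996 -0.085] lean deg 37.2 F [0.09 0.39 0.2 ]
```

Emit:
apply_moves(
  plan=[
    {"dx":-10,"dy":-4,"dz":-8,"turn":0},
    {"dx":-15,"dy":-4,"dz":-12,"turn":0},
    {"dx":-15,"dy":-4,"dz":-12,"turn":0},
  ],
)

```text
t: 22.7
tcp_pos: [0.4634, 0.0184, 0.0683]
tool_rot: [0.309, -0.01, 0.95, -0.042]
wrist_force: [0.5, 0.9, -0.4]
finger_gap: 0.052
grasp_force: 0.0
```

```bash
python3 st.py
```

```text
t 22.7 tcp [0.4634 0.0184 0.0683] q [-0.117  0.142 -1.296 -0.501 -0.004 -0.139] gap 0.052087965511163986
tool z [ 0.588 -0.073 -0.806] tool y [ 0.007  0.996 -0.085] lean deg 36.3 F [ 0.52  0.92 -0.43]
```

Emit:
apply_moves(
  plan=[
    {"dx":4,"dy":0,"dz":0,"turn":0},
    {"dx":9,"dy":0,"dz":0,"turn":0},
    {"dx":13,"dy":0,"dz":0,"turn":0},
    {"dx":17,"dy":0,"dz":0,"turn":0},
    {"dx":21,"dy":0,"dz":0,"turn":0},
    {"dx":25,"dy":0,"dz":0,"turn":0},
    {"dx":29,"dy":0,"dz":0,"turn":0},
    {"dx":34,"dy":0,"dz":0,"turn":0},
    {"dx":39,"dy":0,"dz":0,"turn":0},
    {"dx":44,"dy":0,"dz":0,"turn":0},
    {"dx":49,"dy":0,"dz":0,"turn":0},
    {"dx":54,"dy":0,"dz":0,"turn":0},
    {"dx":59,"dy":0,"dz":0,"turn":0},
    {"dx":64,"dy":0,"dz":0,"turn":0},
    {"dx":69,"dy":0,"dz":0,"turn":0},
    {"dx":74,"dy":0,"dz":0,"turn":0},
    {"dx":78,"dy":0,"dz":0,"turn":0},
    {"dx":81,"dy":0,"dz":0,"turn":0},
    {"dx":82,"dy":0,"dz":0,"turn":0},
  ],
)

```text
t: 24.6
tcp_pos: [0.5461, 0.0185, 0.0686]
tool_rot: [0.309, -0.01, 0.95, -0.042]
wrist_force: [0.4, 0.3, 0.6]
finger_gap: 0.052
grasp_force: 0.2
```

```bash
python3 st.py; python3 - <<'E'
from h import *
ims=[]
for n,(r0,r1,c0,c1) in dict(scene=(150,270,260,410),wrist=(150,350,200,450)).items():
  p=robot.grab_frame(n); k=400/(c1-c0); ims.append(cv2.resize(p['color'][r0:r1,c0:c1],(400,320))[:,:,::-1])
  for r in robot.pinpoint(p,'general')[:2]+robot.pinpoint(p,'general_mid')[:1]: print(n,np.round(r['position'],3),round(r['conf'],2))
cv2.imwrite('pics/tip3.png',np.hstack(ims))
p=robot.grab_frame('top')
for r in robot.pinpoint(p,'general')[:2]+robot.pinpoint(p,'general_mid')[:1]: print('top',np.round(r['position'],3),round(r['conf'],2))
E
```

```text
t 24.6 tcp [0.5461 0.0185 0.0686] q [-0.089  0.249 -1.11  -0.423 -0.021 -0.117] gap 0.052258091350464574
tool z [ 0.589 -0.073 -0.805] tool y [ 0.007  0.996 -0.086] lean deg 36.4 F [0.38 0.29 0.57]
scene [0.564 0.019 0.067] 0.6
scene [0.575 0.172 0.072] 0.4
scene [0.563 0.011 0.081] 0.45
wrist [0.561 0.018 0.072] 0.69
wrist [0.561 0.014 0.086] 0.83
top [0.561 0.017 0.069] 0.71
top [0.563 0.023 0.078] 0.61
```

View pics/tip3.png

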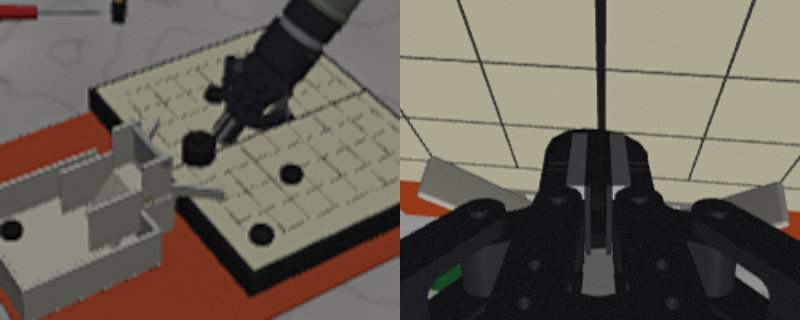

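The composite shows the general upright against the fingertips at (199,148), lined up with the mouth; all three cameras put it at x = 0.562, y = 0.018. I'll continue into the mouth.

Emit:
apply_moves(
  plan=[
    {"dx":3,"dy":0,"dz":0,"turn":0},
    {"dx":7,"dy":0,"dz":0,"turn":0},
    {"dx":12,"dy":0,"dz":0,"turn":0},
    {"dx":17,"dy":0,"dz":0,"turn":0},
    {"dx":22,"dy":0,"dz":0,"turn":0},
    {"dx":27,"dy":0,"dz":0,"turn":0},
    {"dx":32,"dy":0,"dz":0,"turn":0},
    {"dx":37,"dy":0,"dz":0,"turn":0},
    {"dx":42,"dy":0,"dz":0,"turn":0},
    {"dx":47,"dy":0,"dz":0,"turn":0},
    {"dx":52,"dy":0,"dz":0,"turn":0},
    {"dx":57,"dy":0,"dz":0,"turn":0},
    {"dx":62,"dy":0,"dz":0,"turn":0},
    {"dx":67,"dy":0,"dz":0,"turn":0},
    {"dx":72,"dy":0,"dz":0,"turn":0},
    {"dx":77,"dy":0,"dz":0,"turn":0},
    {"dx":81,"dy":0,"dz":0,"turn":0},
    {"dx":84,"dy":0,"dz":0,"turn":0},
    {"dx":85,"dy":0,"dz":0,"turn":0},
  ],
)

```text
t: 26.95
tcp_pos: [0.631, 0.0185, 0.0686]
tool_rot: [0.309, -0.01, 0.95, -0.042]
wrist_force: [-0.3, -0.1, 0.4]
finger_gap: 0.049
grasp_force: 0.3
```

```bash
python3 st.py; python3 - <<'E'
from h import *
ims=[]
for n,(r0,r1,c0,c1) in dict(scene=(150,270,240,390),top=(110,230,230,380)).items():
  p=robot.grab_frame(n); ims.append(cv2.resize(p['color'][r0:r1,c0:c1],(400,320))[:,:,::-1])
  for r in robot.pinpoint(p,'general')[:2]+robot.pinpoint(p,'general_mid')[:1]: print(n,np.round(r['position'],3),round(r['conf'],2))
cv2.imwrite('pics/tip4.png',np.hstack(ims))
E
```

```text
t 26.95 tcp [0.631  0.0185 0.0686] q [-0.071  0.354 -0.911 -0.328 -0.031 -0.103] gap 0.04942076112630388
tool z [ 0.589 -0.073 -0.805] tool y [ 0.007  0.996 -0.086] lean deg 36.4 F [-0.31 -0.06  0.44]
scene [ 0.45  -0.394 -0.002] 0.19
top [ 0.478 -0.073  0.069] 0.53
top [0.645 0.02  0.07 ] 0.41
top [0.643 0.023 0.082] 0.51
```

View pics/tip4.png

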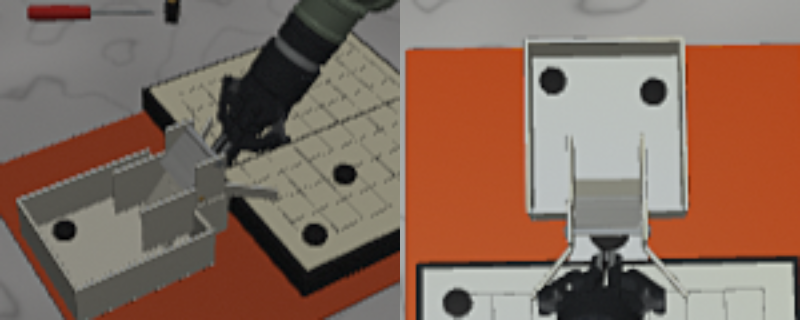

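The composite shows the general entering the mouth with the flap swung open; in the top crop the piece is at (608,240). The wrist force stays small. This was my tenth picture, so from here I use the networks and the force readings.

Emit:
apply_moves(
  plan=[
    {"dx":2,"dy":0,"dz":0,"turn":0},
    {"dx":5,"dy":0,"dz":0,"turn":0},
    {"dx":9,"dy":0,"dz":0,"turn":0},
    {"dx":13,"dy":0,"dz":0,"turn":0},
    {"dx":17,"dy":0,"dz":0,"turn":0},
    {"dx":20,"dy":0,"dz":0,"turn":0},
    {"dx":22,"dy":0,"dz":0,"turn":0},
    {"dx":22,"dy":0,"dz":0,"turn":0},
  ],
)

```text
t: 28.05
tcp_pos: [0.6532, 0.0185, 0.0687]
tool_rot: [0.31, -0.01, 0.95, -0.042]
wrist_force: [-0.7, -0.1, -0.1]
finger_gap: 0.049
grasp_force: 0.0
```

```bash
cat > lk.py <<'E'
from h import *
for n in ('scene','top'):
  p=robot.grab_frame(n)
  for t in ('general','general_mid','flap_edge'):
    for r in robot.pinpoint(p,t)[:3]: print(n,t,np.round(r['position'],3),round(r['conf'],2))
E
python3 st.py; python3 lk.py
```

```text
t 28.05 tcp [0.6532 0.0185 0.0687] q [-0.068  0.381 -0.858 -0.302 -0.033 -0.1  ] gap 0.04938813193611748
tool z [ 0.589 -0.073 -0.805] tool y [ 0.007  0.996 -0.086] lean deg 36.4 F [-0.73 -0.05 -0.11]
scene general [0.668 0.02  0.072] 0.47
scene general_mid [ 0.489  0.46  -0.003] 0.69
scene general_mid [0.669 0.018 0.087] 0.5
scene general_mid [0.639 0.022 0.069] 0.4
scene flap_edge [0.688 0.019 0.107] 0.54
top general_mid [ 0.443 -0.391  0.   ] 0.63
top general_mid [ 0.497  0.455 -0.004] 0.25
top flap_edge [0.687 0.016 0.103] 0.81
```

Right at the sill. A little further.

Emit:
apply_moves(
  plan=[
    {"dx":2,"dy":0,"dz":0,"turn":0},
    {"dx":4,"dy":0,"dz":0,"turn":0},
    {"dx":6,"dy":0,"dz":0,"turn":0},
    {"dx":8,"dy":0,"dz":0,"turn":0},
    {"dx":10,"dy":0,"dz":0,"turn":0},
    {"dx":10,"dy":0,"dz":0,"turn":0},
    {"dx":10,"dy":0,"dz":0,"turn":0},
  ],
)

```text
t: 29.15
tcp_pos: [0.6578, 0.0181, 0.0647]
tool_rot: [0.305, -0.01, 0.951, -0.042]
wrist_force: [-9.9, -2.2, -0.6]
finger_gap: 0.052
grasp_force: 0.2
```

```bash
python3 st.py; python3 lk.py
```

```text
t 29.15 tcp [0.6578 0.0181 0.0647] q [-0.067  0.394 -0.839 -0.286 -0.035 -0.099] gap 0.05242774152547768
tool z [ 0.581 -0.074 -0.811] tool y [ 0.007  0.996 -0.087] lean deg 35.8 F [-9.85 -2.23 -0.57]
scene general [0.67  0.017 0.068] 0.49
scene general_mid [0.674 0.016 0.086] 0.37
scene flap_edge [0.688 0.023 0.104] 0.86
top general_mid [0.781 0.022 0.011] 0.47
top flap_edge [0.692 0.017 0.103] 0.64
```

The hand meets something (10 N), probably the lower side of the body against a cheek. I'll relieve the load, rise a few mm and ease forward.

Emit:
apply_moves(
  plan=[
    {"dx":-7,"dy":0,"dz":0,"turn":0},
    {"dx":-7,"dy":0,"dz":4,"turn":0},
    {"dx":-5,"dy":0,"dz":4,"turn":0},
    {"dx":-3,"dy":0,"dz":4,"turn":0},
    {"dx":-3,"dy":0,"dz":4,"turn":0},
  ],
  jaw=0,
)

```text
t: 30.05
tcp_pos: [0.6593, 0.0178, 0.0722]
tool_rot: [0.309, -0.01, 0.95, -0.042]
wrist_force: [-3.0, -3.0, -1.1]
finger_gap: -0.001
grasp_force: 0.1
```

```bash
python3 st.py; python3 lk.py
```

```text
t 30.05 tcp [0.6593 0.0178 0.0722] q [-0.067  0.381 -0.838 -0.281 -0.035 -0.099] gap -0.0009817462125927467
tool z [ 0.587 -0.075 -0.806] tool y [ 0.008  0.996 -0.087] lean deg 36.3 F [-2.95 -3.01 -1.14]
scene general [0.727 0.017 0.045] 0.71
scene general_mid [0.74  0.019 0.037] 0.71
scene flap_edge [0.666 0.021 0.082] 0.74
scene flap_edge [0.671 0.02  0.071] 0.51
top general [0.746 0.018 0.051] 0.58
top general_mid [0.755 0.02  0.038] 0.46
top flap_edge [0.664 0.015 0.08 ] 0.5
```

The piece has gone over the sill. I'll draw the fingers straight back and then up.

Emit:
apply_moves(
  plan=[
    {"dx":-5,"dy":0,"dz":0,"turn":0},
    {"dx":-12,"dy":0,"dz":0,"turn":0},
    {"dx":-20,"dy":0,"dz":0,"turn":0},
    {"dx":-28,"dy":0,"dz":0,"turn":0},
    {"dx":-36,"dy":0,"dz":0,"turn":0},
    {"dx":-46,"dy":0,"dz":0,"turn":0},
    {"dx":-58,"dy":0,"dz":0,"turn":0},
    {"dx":-72,"dy":0,"dz":0,"turn":0},
    {"dx":-88,"dy":0,"dz":5,"turn":0},
    {"dx":-100,"dy":0,"dz":20,"turn":0},
    {"dx":-110,"dy":0,"dz":50,"turn":0},
    {"dx":-115,"dy":0,"dz":90,"turn":0},
    {"dx":-115,"dy":0,"dz":130,"turn":0},
    {"dx":-115,"dy":0,"dz":150,"turn":0},
    {"dx":-115,"dy":0,"dz":150,"turn":0},
    {"dx":-115,"dy":0,"dz":150,"turn":0},
  ],
)

```text
t: 32.05
tcp_pos: [0.5441, 0.0185, 0.2223]
tool_rot: [0.309, -0.01, 0.95, -0.042]
wrist_force: [0.8, -0.8, 0.9]
finger_gap: 0.002
grasp_force: 0.0
```

```bash
python3 st.py; python3 lk.py; python3 - <<'E'
from h import *
p=robot.grab_frame('top')
for r in robot.pinpoint(p,'disc1')[:5]: print('disc',np.round(r['position'],3),round(r['conf'],2))
E
```

```text
t 32.05 tcp [0.5441 0.0185 0.2223] q [-0.089 -0.104 -0.894  0.145 -0.02  -0.117] gap 0.002244706810303921
tool z [ 0.589 -0.073 -0.805] tool y [ 0.007  0.996 -0.086] lean deg 36.4 F [ 0.79 -0.81  0.86]
scene general [0.767 0.021 0.05 ] 0.54
scene general_mid [0.763 0.018 0.035] 0.5
scene general_mid [0.78  0.017 0.01 ] 0.43
scene flap_edge [0.638 0.021 0.074] 0.68
top general [0.764 0.017 0.051] 0.6
top general_mid [0.765 0.023 0.031] 0.79
top flap_edge [0.638 0.017 0.072] 0.64
top flap_edge [0.575 0.174 0.07 ] 0.17
disc [0.572 0.173 0.068] 0.66
disc [ 0.476 -0.073  0.065] 0.65
disc [0.479 0.109 0.066] 0.59
```

```bash
python3 -c "
from station import robot
print(robot.sign_off())"
```

```text
the job is handed in; nothing more can be done
None
```

The job is handed in at about 32 s of robot time: the networks show the knobbed piece in the hopper (apparently knob-down), the flap shut and the three board discs in place; one early push bore on its knob instead of its body, and near the sill the hand met resistance of about 10 N at the wrist, probably from a chute cheek.

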